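Refill the dosing column with cleaning pucks

ROBOT

A 7-joint arm with a two-finger parallel gripper is mounted at the origin on the work surface. World frame = base frame: x ahead of the robot, y to its left, z up, the work surface at z = 0. Lengths are in mm, angles in rad, forces in N, time in s.
With the tool pointing down it reaches from about 425 to 925 mm from the base axis. Payload 6.8 kg.
Tool frame: the origin (TCP) lies where the fingers leave the gripper's body, on its centre line; the fingertips stand 73 mm ahead of it and the grasp point (between the pads) lies 54 mm ahead of it; z points along the fingers, y is the line along which they close (so a half turn about z gives the same grasp; the last joint's range is limited). The gripper opens to 85 mm and grips with 20 to 120 N. Pads are 22 mm wide; open, the fingers measure 114 mm over their backs; the gripper's body (76 mm by 85 mm) begins 54 mm behind the grasp point. The pads swing forward as they close: fully open they stand 13 mm farther back than shut.
Start: joints at [1.102, 0.477, 0.022, 1.555, -0.011, 1.109, -0.083], TCP at [238.299, -631.553, 303.908] pointing down, gripper open.
Joint ranges: [-2.96, 2.96], [-0.34, 2.1], [-1.41, 1.46], [0.24, 2.44], [-1.37, 4.51], [0.17, 1.92], [-2.96, 2.96]. Speed limits (rad/s): [2.39, 2.39, 3.14, 3.14, 3.14, 3.14, 3.14].

INTERFACE

Orientations are given as a unit quaternion [w, x, y, z].
In Python, from bench import ctrl gives the robot as it stands. The module is installed in compiled form; this text tells all that it offers.
- The arm moves only by the tool step_arm, never from a script. Its argument "increments" is one flat list of numbers, 5 for each row, row after row: the shift along the tool's x, y, z in cm, then the turn about the tool's z in degrees, then the gripper command: -1 is fully open, 1 is shut, values between are in proportion. A call has 1 to 12 rows; each row shifts and turns the commanded pose from where the row before left it, along the tool's axes as they then stand; what a row does not reach is not made up. A row lasts 1/12 s, in which the tool goes at most 41.7 mm and 7.16 degrees, less where a joint would pass 70% of its speed; a pose out of reach is approached as far as the arm can. A call with a gripper value outside its range is refused whole. The fingers move at their own pace and stop on an object; "newtons" is the grip in N (left out, the last holds). Time passes only in rows, so rows that do not move let the fingers close. It gives the time, the measured TCP pose, the force, the opening and the grip force at its end, in the units of the state.
- ctrl.observe(): the state, without advancing time (a new reading comes with each control period).
- ctrl.snapshot(name): name is "side" or "top"; returns a dict with "pixels" (420x560x3 uint8, red, green, blue), "K" (3x3 intrinsics, pixels), "cam_to_world" (4x4, takes a point from camera to world coordinates). Camera axes: x right, y up, looking along -z (the intrinsics and any distortion apply to the point x, -y, -z); pixel columns grow to the right and rows downward; lengths in mm; the calibration is good to about 2 mm. A picture is of the moment at which its call begins. There is no depth.
- ctrl.finish_job(): hands the job in; it is judged then, once.
The state is a dict: "t": time; "qpos": joint angles; "qvel": joint speeds; "joint_efforts": joint torques, N m; "ee_pos": TCP position; "tcp_rot": TCP orientation; "ft_force": force on the tool from outside, world axes, zero at the start; "ft_torque": the same for the moment, N m; "grip_width": opening from 0.0 (shut) to 1.0 (fully open); "grip_force": force on a finger pad.
Only numpy, scipy, OpenCV 4.12 (cv2) and the standard library are available. Lean on these libraries where they do the work, as an engineer would, in place of code of your own. Each camera call takes 0.05 s, during which the arm holds its last target. There are 200 camera calls.

TASK

Refill the white dosing column: lift blue cleaning pucks over the rack's rail and lay them flat, one on another, inside the slotted tube until the top of the stack reaches the red line, and add no more once it does. The pucks are brittle: lower each one gently until you feel it rest, never drop it or press hard. Leave the spare pucks on the rack and the other things where they are.

Things in the scene. Friction and masses are not known exactly. Their poses are not given: they have to be found in the camera images.
- column_line (a point): centre of the white dosing column at its red fill line, 110 mm above the table; z up. Inside, pucks rest on a black sprung platform 56 mm in diameter (it gives 1 mm for each 2 N, 8 mm at most); empty, its top is somewhere 54 to 87 mm above the table, different each time and not measured, so two or three pucks are needed: feel for it
- column: the column: a fixed tube, inside 70 mm, outside 78 mm, rim 114 mm above the table; origin on its axis at the table. Two open slots 45 mm wide face its own +y and -y, from the rim down to 36 mm above the table: fingers closing along its y can go down through them with a puck; the gripper's body stays above the rim. Foot 130 x 120 x 18 mm
- rack: fixed metal rack, 130 mm deep (x) by 340 mm long (y); origin on the table under its centre, z up. Shelf top 50 mm above the table; a retaining rail, its top 76 mm above the table, runs all round. Piles of pucks stand near (0, -110) and (0, 25) mm in its frame, a jar near (0, 120)
- puck0_center (a point): centre (half-way up) of a blue cleaning puck: a solid disc 62 mm in diameter and 20 mm thick, about 100 g, white spot on top, z along its axis. Four identical pucks wait on the rack in two piles of two, one on the other; this one starts below
- puck1_center (a point): centre (half-way up) of a blue cleaning puck: a solid disc 62 mm in diameter and 20 mm thick, about 100 g, white spot on top, z along its axis. Four identical pucks wait on the rack in two piles of two, one on the other; this one starts below
- puck2_center (a point): centre (half-way up) of a blue cleaning puck: a solid disc 62 mm in diameter and 20 mm thick, about 100 g, white spot on top, z along its axis. Four identical pucks wait on the rack in two piles of two, one on the other; this one starts on top
- puck3_center (a point): centre (half-way up) of a blue cleaning puck: a solid disc 62 mm in diameter and 20 mm thick, about 100 g, white spot on top, z along its axis. Four identical pucks wait on the rack in two piles of two, one on the other; this one starts on top
- puck0: the same puck, origin at the centre of its underside
- puck1: the same puck, origin at the centre of its underside
- puck2: the same puck, origin at the centre of its underside
- puck3: the same puck, origin at the centre of its underside
- jar: bystander: jar 44 mm in diameter and 60 mm tall with a red cap on the rack's shelf; origin under its centre
- gloves: bystander: glove box 120 x 230 x 75 mm at the back; origin under its centre
- tub: bystander: white wipes tub 110 mm in diameter, 150 mm tall, left; origin under its centre
- knife: bystander: red-handled knife 290 mm long on the blue board, right; origin near its middle
- scraper: bystander: blue-handled scraper lying in front of the robot; origin near its middle
Not all that is in view belongs to the job. Leave any turquoise or yellow look-alike of the puck3 alone.

How it is judged (in metres and radians):
At the end, for the whole second after the job is handed in: One puck lies flat (within 0.12 rad) in the column with its top between 2.5 mm below the red line and 22.5 mm above it; every other puck lies flat in the column below it or is on the rack's shelf inside the rail; all are at rest (((horizontal distance between puck0_center and column_line below 0.008 m and angle between puck0_center's own z axis and vertical below 0.12 rad and height (world z) of puck0_center between 0.0975 and 0.1225 m) or (horizontal distance between puck1_center and column_line below 0.008 m and angle between puck1_center's own z axis and vertical below 0.12 rad and height (world z) of puck1_center between 0.0975 and 0.1225 m) or (horizontal distance between puck2_center and column_line below 0.008 m and angle between puck2_center's own z axis and vertical below 0.12 rad and height (world z) of puck2_center between 0.0975 and 0.1225 m) or (horizontal distance between puck3_center and column_line below 0.008 m and angle between puck3_center's own z axis and vertical below 0.12 rad and height (world z) of puck3_center between 0.0975 and 0.1225 m)) and ((horizontal distance between puck0_center and column_line below 0.008 m and angle between puck0_center's own z axis and vertical below 0.12 rad and height (world z) of puck0_center below 0.1225 m) or (x of puck0_center in the frame of rack between -0.065 and 0.065 m and y of puck0_center in the frame of rack between -0.17 and 0.17 m and z of puck0_center in the frame of rack between 0.056 and 0.12 m)) and ((horizontal distance between puck1_center and column_line below 0.008 m and angle between puck1_center's own z axis and vertical below 0.12 rad and height (world z) of puck1_center below 0.1225 m) or (x of puck1_center in the frame of rack between -0.065 and 0.065 m and y of puck1_center in the frame of rack between -0.17 and 0.17 m and z of puck1_center in the frame of rack between 0.056 and 0.12 m)) and ((horizontal distance between puck2_center and column_line below 0.008 m and angle between puck2_center's own z axis and vertical below 0.12 rad and height (world z) of puck2_center below 0.1225 m) or (x of puck2_center in the frame of rack between -0.065 and 0.065 m and y of puck2_center in the frame of rack between -0.17 and 0.17 m and z of puck2_center in the frame of rack between 0.056 and 0.12 m)) and ((horizontal distance between puck3_center and column_line below 0.008 m and angle between puck3_center's own z axis and vertical below 0.12 rad and height (world z) of puck3_center below 0.1225 m) or (x of puck3_center in the frame of rack between -0.065 and 0.065 m and y of puck3_center in the frame of rack between -0.17 and 0.17 m and z of puck3_center in the frame of rack between 0.056 and 0.12 m)) and linear speed of each of puck0, puck1, puck2, puck3 below 0.02 m/s); the robot touches nothing.
It fails at once if a puck is dropped inside the column (it falls faster than 0.5 m/s there, a fall of about 13 mm) ((horizontal distance between puck0_center and column_line below 0.02 m and height (world z) of puck0_center below 0.134 m and linear speed of puck0 above 0.5 m/s) or (horizontal distance between puck1_center and column_line below 0.02 m and height (world z) of puck1_center below 0.134 m and linear speed of puck1 above 0.5 m/s) or (horizontal distance between puck2_center and column_line below 0.02 m and height (world z) of puck2_center below 0.134 m and linear speed of puck2 above 0.5 m/s) or (horizontal distance between puck3_center and column_line below 0.02 m and height (world z) of puck3_center below 0.134 m and linear speed of puck3 above 0.5 m/s)).
It fails at once if the column, or the stack in it, is pressed or struck with more than 50 N (contact force between column and anything else above 50 N).
It fails at once if a bystander (jar, glove box, tub, knife, scraper) is moved more than 40 mm (distance of any of jar, gloves, tub, knife, scraper from where it was at the start of the episode above 0.04 m).
It also fails if it takes over 72 s, if anything falls off the work surface, if the arm or the gripper's body presses on something with over 40 N, if the wrist force passes 120 N, or if a joint passes its speed limit or range.

## Working session

There is one attempt and no reset: what is moved stays moved. The work goes in short steps, Python scripts to look and compute and a tool call to move; the robot and the scene stay as the last step left them, time stands still between calls to the robot, and variables do not carry over. Pictures are saved under pics/ and viewed, at most 10 in all, crops included, and the job is handed in when it is done.

Besides the shell and the picture viewer there is one more tool, called after "Call:" as name(argument=value, ...) on one line, values as JSON. step_arm: Moves the arm, as the interface text tells. Its arguments: {"type":"object","properties":{"increments":{"type":"array","items":{"type":"number"}},"newtons":{"type":"number"}},"required":["increments"]}

```bash
mkdir -p pics; cat > h.py <<'E'
import numpy as np, cv2
from bench import ctrl
def snap(n,f):
    s=ctrl.snapshot(n); np.savez(f'pics/{f}.npz',**s); cv2.imwrite(f'pics/{f}.png',s['pixels'][:,:,::-1]); return s
def load(f): return dict(np.load(f'pics/{f}.npz'))
def pix2w(s,u,v,z):
    K=s['K'];M=s['cam_to_world']
    d=np.linalg.inv(K)@[u,v,1]; d=M[:3,:3]@[d[0],-d[1],-d[2]]; o=M[:3,3]
    return o+d*(z-o[2])/d[2]
def w2pix(s,p):
    K=s['K'];M=s['cam_to_world']
    c=M[:3,:3].T@(np.array(p)-M[:3,3]); q=K@[c[0],-c[1],-c[2]]; return q[:2]/q[2]
E
python3 - <<'E'
from h import *
for n in('top','side'):
    s=snap(n,n+'0'); print(s['K'],s['cam_to_world'].round(3),[k for k in s])
a=np.hstack([load('top0')['pixels'],load('side0')['pixels']])
print({k:v for k,v in ctrl.observe().items()})
E
```

```text
[[461.79938792   0.         284.98556754]
 [  0.         461.79938792 205.3510264 ]
 [  0.           0.           1.        ]] [[-9.000000e-03  9.780000e-01 -2.100000e-01  2.470180e+02]
 [-1.000000e+00 -8.000000e-03  5.000000e-03  3.112000e+00]
 [ 3.000000e-03  2.100000e-01  9.780000e-01  1.711133e+03]
 [ 0.000000e+00  0.000000e+00  0.000000e+00  1.000000e+00]] ['pixels', 'K', 'cam_to_world']
[[427.82252722   0.         280.97626366]
 [  0.         427.82252722 212.53168513]
 [  0.           0.           1.        ]] [[-9.49000e-01  2.23000e-01 -2.24000e-01  3.03467e+02]
 [-3.16000e-01 -6.87000e-01  6.54000e-01  7.95066e+02]
 [-8.00000e-03  6.91000e-01  7.23000e-01  9.73188e+02]
 [ 0.00000e+00  0.00000e+00  0.00000e+00  1.00000e+00]] ['pixels', 'K', 'cam_to_world']
{'t': 0.1, 'qpos': array([ 1.10190814,  0.4777387 ,  0.0223087 ,  1.55633588, -0.01152568,
        1.10931628, -0.08309678]), 'qvel': array([-0.0012054 , -0.00189488,  0.00125664, -0.00471985, -0.00024425,
       -0.00033573,  0.00047253]), 'joint_efforts': array([ 3.69136833e-03, -5.97762501e+01,  1.61287844e+00, -2.81958640e+01,
        1.27497417e-02,  4.99593691e-03, -2.53419796e-05]), 'ee_pos': array([ 238.15932032, -631.14769952,  303.01496968]), 'tcp_rot': array([-8.13527857e-04,  9.83768938e-01,  1.79437951e-01, -1.90916255e-04]), 'ft_force': array([-0.13896621, -0.43303153,  0.57145322]), 'ft_torque': array([-0.00426151,  0.08302288, -0.0116903 ]), 'grip_force': 0.0, 'grip_width': 1.000989032038947}
```

View pics/top0.png

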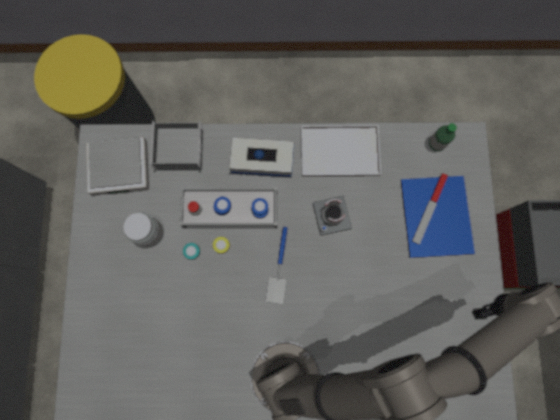

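View pics/side0.png

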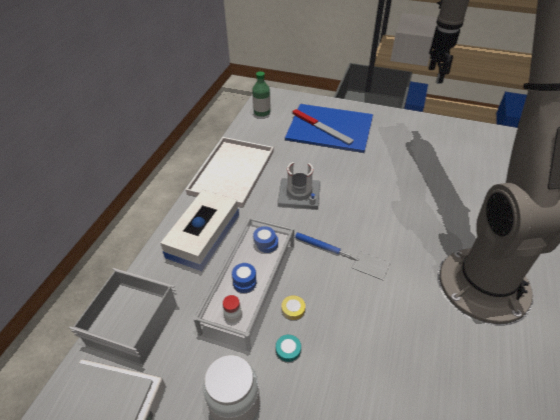

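Top view: blue pucks at (222,205) and (260,207) on the rack, look-alikes turquoise (191,251) and yellow (221,245) on the table, and the blue mark on the glove box at (262,155). I choose the two blue piles inside the rail. The jar cap is at (193,207) and the column at (332,212). Next is a close crop.

```bash
python3 - <<'E'
from h import *
t=load('top0')['pixels'][:,:,::-1];s=load('side0')['pixels'][:,:,::-1]
a=cv2.resize(t[185:240,180:280],None,fx=5,fy=5,interpolation=cv2.INTER_CUBIC) #500x275
b=cv2.resize(t[190:240,308:358],(275,275),interpolation=cv2.INTER_CUBIC) # 5.5x
c=cv2.resize(s[155:215,265:330],None,fx=5,fy=5,interpolation=cv2.INTER_CUBIC)#325x300
d=cv2.resize(s[220:300,220:300],None,fx=3.75,fy=3.75,interpolation=cv2.INTER_CUBIC)#300
o=np.zeros((580,780,3),np.uint8)
o[:275,:500]=a;o[:275,505:780]=b;o[280:580,:325]=c;o[280:580,330:630]=d
cv2.imwrite('pics/c1.png',np.clip(o*1.6,0,255).astype(np.uint8))
E
```

```text
(no output)
```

View pics/c1.png

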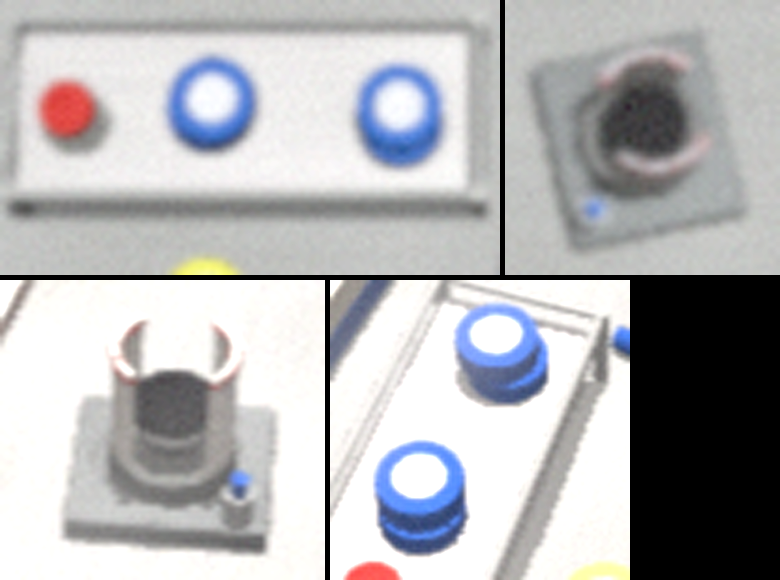

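```bash
cat > m.py <<'E'
from h import *
def spots(f,boxes,z=90):
    s=load(f);p=s['pixels'].astype(int);out=[]
    for (u0,v0,u1,v1) in boxes:
        c=p[v0:v1,u0:u1]; m=((c[:,:,2]-c[:,:,0])>40).astype(np.uint8)
        n,l,st,ce=cv2.connectedComponentsWithStats(m); i=1+np.argmax(st[1:,4])
        k=(l==i).astype(np.uint8); cs,h=cv2.findContours(k,cv2.RETR_CCOMP,cv2.CHAIN_APPROX_NONE)
        holes=[q for q,hh in zip(cs,h[0]) if hh[3]>=0]; q=max(holes,key=cv2.contourArea)
        mm=np.zeros_like(k); cv2.drawContours(mm,[q],-1,1,-1); mm[k>0]=0
        ys,xs=np.nonzero(mm); uv=(xs.mean()+u0,ys.mean()+v0); out.append((uv,len(xs),pix2w(s,*uv,z)[:2].round(1)))
    return out
E
python3 - <<'E'
from m import *
for o in spots('top0',[(208,190,237,222),(245,190,275,225)]): print('top',o)
for o in spots('side0',[(228,258,262,296),(248,222,283,258)]): print('side',o)
t=load('top0')
c=[pix2w(t,308+(x-505)/5.5-.4,190+y/5.5-.4,18)[:2] for x,y in [(530,72),(700,33),(745,212),(580,248)]]
c=np.array(c);print(c.round(1),c.mean(0).round(1))
for i in range(4):
    e=c[(i+1)%4]-c[i];print(np.linalg.norm(e).round(1),np.degrees(np.arctan2(e[1],e[0])).round(1))
print('rim',pix2w(t,308+(653-505)/5.5-.4,190+111/5.5-.4,112)[:2])
s=load('side0');print('rim side',pix2w(s,265+176/5-.4,155+72/5-.4,112)[:2])
# rack inner corners on the shelf/rail crop a
r=np.array([pix2w(t,180+x/5-.4,185+y/5-.4,76)[:2] for x,y in [(12,25),(485,22),(485,208),(12,208)]]);print(r.round(1),r.mean(0))
E
```

```text
top ((np.float64(221.78048780487805), np.float64(204.32926829268294)), 82, array([601.6, 222.1]))
top ((np.float64(259.3170731707317), np.float64(205.59756097560975)), 82, array([595.8,  87.4]))
side ((np.float64(243.27480916030535), np.float64(272.0)), 131, array([602.3, 222.1]))
side ((np.float64(263.8611111111111), np.float64(234.03703703703704)), 108, array([596.2,  87. ]))
[[ 620.8 -107.2]
 [ 647.3 -224.3]
 [ 522.9 -250.3]
 [ 499.3 -138.3]] [ 572.6 -180.1]
120.0 -77.3
127.1 -168.2
114.5 101.9
125.5 14.3
rim [ 573.76815213 -179.6635839 ]
rim side [ 574.03085128 -178.68604833]
[[660.8 370.1]
 [660.3  25.2]
 [522.7  25.9]
 [525.6 365. ]] [592.34579431 196.53735161]
```

Call:
step_arm(increments=[0, 0, 0, 4.1, -0.75, 0, 0, 0, 4.1, -0.75, 0, 0, 0, 0, -0.75], newtons=25)

```text
t: 0.35
ee_pos: [238.2, -631.3, 303.3]
tcp_rot: [-0.0, 0.994, 0.107, -0.0]
ft_force: [0.1, -0.4, -0.6]
grip_width: 0.871
grip_force: 0.0
```

```bash
cat > d.py <<'E'
import sys
from h import *
def go(x,y,z):
    o=ctrl.observe(); q=o['tcp_rot']; p=o['ee_pos']
    from scipy.spatial.transform import Rotation as R
    r=R.from_quat(np.r_[q[1:],q[0]]).as_matrix()
    d=r.T@(np.array([x,y,z])-p)/10
    print('t',round(o['t'],2),'p',p.round(1),'yaw',np.degrees(np.arctan2(r[1,0],r[0,0])).round(2),'tilt',np.degrees(np.arccos(-r[2,2])).round(2),'F',o['ft_force'].round(2),'gw',round(o['grip_width'],3),'gf',round(o['grip_force'],1),'| d cm',d.round(2), 'q7',o['qpos'].round(2))
if len(sys.argv)>3: go(*map(float,sys.argv[1:4]))
E
python3 d.py 601.9 222.1 230
```

```text
t 0.35 p [ 238.2 -631.3  303.3] yaw 12.33 tilt 0.06 F [ 0.05 -0.44 -0.61] gw 0.871 gf 0.0 | d cm [ 53.75 -75.6    7.39] q7 [ 1.08  0.48  0.05  1.56 -0.03  1.11 -0.22]
```

Call:
step_arm(increments=[1, -1.5, 0, 0, -0.75, 2.2, -3.1, 0.3, 0, -0.75, 2.2, -3.1, 0.3, 0, -0.75, 2.2, -3.1, 0.3, 0, -0.75, 2.2, -3.1, 0.3, 0, -0.75, 2.2, -3.1, 0.3, 0, -0.75, 2.2, -3.1, 0.3, 0, -0.75, 2.2, -3.1, 0.3, 0, -0.75, 2.2, -3.1, 0.3, 0, -0.75, 2.2, -3.1, 0.3, 0, -0.75, 2.2, -3.1, 0.3, 0, -0.75, 2.2, -3.1, 0.3, 0, -0.75])

```text
t: 1.35
ee_pos: [407.7, -227.8, 270.9]
tcp_rot: [0.0, 0.994, 0.11, 0.0]
ft_force: [0.4, 0.6, 0.9]
grip_width: 0.874
grip_force: 0.0
```

Call:
step_arm(increments=[2.2, -3.1, 0.3, 0, -0.75, 2.2, -3.1, 0.3, 0, -0.75, 2.2, -3.1, 0.3, 0, -0.75, 2.2, -3.1, 0.3, 0, -0.75, 2.2, -3.1, 0.3, 0, -0.75, 2.2, -3.1, 0.3, 0, -0.75, 2.2, -3.1, 0.3, 0, -0.75, 2.2, -3.1, 0.3, 0, -0.75, 2.2, -3.1, 0.3, 0, -0.75, 2.2, -3.1, 0.3, 0, -0.75, 2.2, -3.1, 0.3, 0, -0.75, 0, 0, 0, 0, -0.75])

```text
t: 2.35
ee_pos: [570.9, 164.7, 237.7]
tcp_rot: [-0.003, 0.993, 0.114, 0.001]
ft_force: [0.5, 0.7, 0.2]
grip_width: 0.871
grip_force: 0.0
```

```bash
python3 d.py 601.9 222.1 142
```

```text
t 2.35 p [570.9 164.7 237.7] yaw 13.12 tilt 0.35 F [0.48 0.71 0.17] gw 0.871 gf 0.0 | d cm [ 4.3  -4.83  9.61] q7 [-0.11  0.44 -0.36  1.8   0.18  0.93 -1.88]
```

Call:
step_arm(increments=[2.1, -2.4, 0.2, 0, -0.75, 2.1, -2.4, 0.3, 0, -0.75, 0, 0, 2, 0, -0.75, 0, 0, 3, 0, -0.75, 0, 0, 1.5, 0, -0.75, 0, 0, 0, 0, -0.75, 0, 0, 0, 0, -0.75, 0, 0, 0, 0, -0.75])

```text
t: 3.02
ee_pos: [601.4, 211.7, 169.1]
tcp_rot: [-0.0, 0.994, 0.109, 0.001]
ft_force: [1.3, 0.3, 1.1]
grip_width: 0.875
grip_force: 0.0
```

```bash
python3 d.py 601.9 222.1 141; python3 -c "
from h import *
snap('side','s1')
i=load('s1')['pixels'][180:330,180:380,::-1]
cv2.imwrite('pics/s1c.png',np.clip(cv2.resize(i,None,fx=4,fy=4,interpolation=cv2.INTER_CUBIC)*1.3,0,255).astype('uint8'))"
```

```text
t 3.02 p [601.4 211.7 169.1] yaw 12.51 tilt 0.09 F [1.29 0.29 1.13] gw 0.875 gf 0.0 | d cm [ 0.27 -1.    2.81] q7 [-0.2   0.58 -0.33  1.74  0.24  0.85 -1.98]
```

View pics/s1c.png

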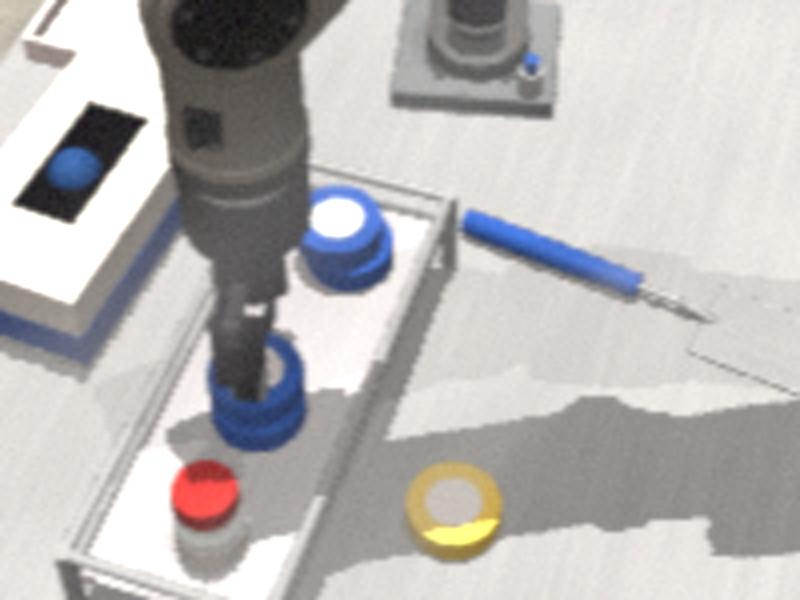

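The picture shows the open gripper over the left blue pile (crop about (245,365)), about 1 cm short in y. I'll correct that and descend.

Call:
step_arm(increments=[0.3, -1, 0, 0, -0.75, 0, 0, 0, 0, -0.75, 0, 0, 0.9, 0, -0.75, 0, 0, 0.9, 0, -0.75, 0, 0, 0.6, 0, -0.75, 0, 0, 0, 0, -0.75, 0, 0, 0, 0, -0.75])

```text
t: 3.65
ee_pos: [601.1, 221.6, 142.9]
tcp_rot: [0.0, 0.994, 0.109, -0.001]
ft_force: [-0.0, 0.9, -0.2]
grip_width: 0.87
grip_force: 0.0
```

```bash
python3 d.py 601.9 222.1 141
```

```text
t 3.65 p [601.1 221.6 142.9] yaw 12.46 tilt 0.11 F [-0.01  0.91 -0.22] gw 0.87 gf 0.0 | d cm [ 0.09 -0.03  0.19] q7 [-0.22  0.62 -0.32  1.74  0.25  0.82 -2.01]
```

Call:
step_arm(increments=[0.1, 0, 0.25, 0, -0.75, 0, 0, 0, 0, 1, 0, 0, 0, 0, 1, 0, 0, 0, 0, 1, 0, 0, 0, 0, 1, 0, 0, 0, 0, 1, 0, 0, 0, 0, 1], newtons=35)

```text
t: 4.23
ee_pos: [602.7, 222.3, 141.7]
tcp_rot: [-0.0, 0.994, 0.109, 0.0]
ft_force: [0.1, 0.2, 2.4]
grip_width: 0.711
grip_force: 38.3
```

Call:
step_arm(increments=[0, 0, -0.5, 0, 1, 0, 0, -1.5, 0, 1, 0, 0, -2.5, 0, 1, 0, 0, -2.5, 0, 1, 0, 0, -2, 0, 1, 0, 0, 0, 0, 1, 0, 0, 0, 0, 1])

```text
t: 4.82
ee_pos: [602.9, 222.4, 232.6]
tcp_rot: [-0.0, 0.994, 0.109, 0.001]
ft_force: [0.6, -0.9, -1.7]
grip_width: 0.709
grip_force: 38.2
```

```bash
python3 d.py 573.4 -179.6 230; python3 -c "
from h import *
snap('side','s2')
i=load('s2')['pixels'][180:330,180:380,::-1]
cv2.imwrite('pics/s2c.png',np.clip(cv2.resize(i,None,fx=4,fy=4,interpolation=cv2.INTER_CUBIC)*1.3,0,255).astype('uint8'))"
```

```text
t 4.82 p [602.9 222.4 232.6] yaw 12.47 tilt 0.13 F [ 0.59 -0.86 -1.7 ] gw 0.709 gf 38.2 | d cm [-11.56  38.62   0.23] q7 [-0.2   0.52 -0.34  1.69  0.2   0.97 -1.97]
```

View pics/s2c.png

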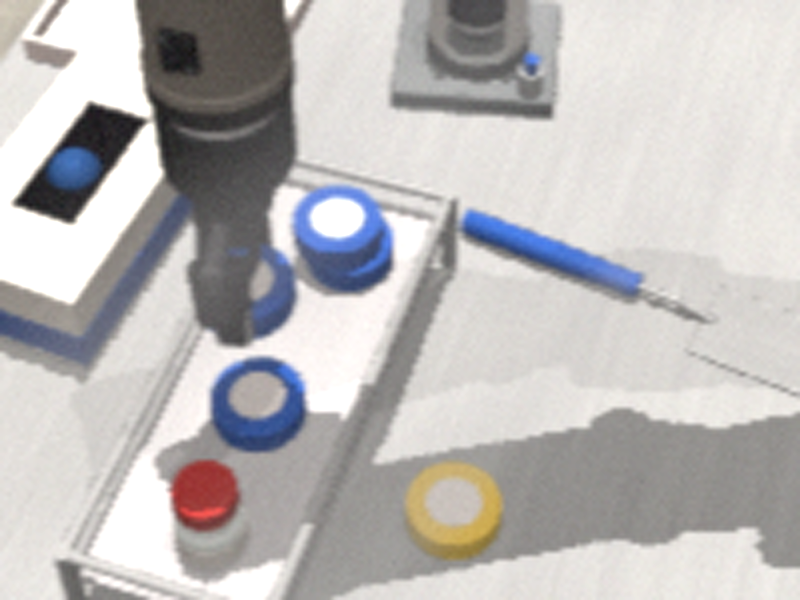

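Only the top puck was lifted (crop (250,290)). The lower one stays at (258,400). Now carrying it to the column.

Call:
step_arm(increments=[-0.5, 1.8, 0, 0, 1, -1, 3.4, 0, 0, 1, -1, 3.4, 0, 0, 1, -1, 3.4, 0, 0, 1, -1, 3.4, 0, 0, 1, -1, 3.4, 0, 0, 1, -1, 3.4, 0, 0, 1, -1, 3.4, 0, 0, 1, -1, 3.4, 0, 0, 1, -1, 3.4, 0, 0, 1, -1, 3.4, 0, 0, 1, -0.7, 2.4, 0, 0, 1])

```text
t: 5.87
ee_pos: [573.7, -178.9, 229.5]
tcp_rot: [0.0, 0.994, 0.107, -0.002]
ft_force: [-0.1, -0.4, -1.5]
grip_width: 0.708
grip_force: 38.2
```

Call:
step_arm(increments=[-0.3, 0.4, 0, 0, 1, 0, 0, 0, 0, 1, 0, 0, 0, 0, 1, 0, 0, 0, 0, 1])

```text
t: 6.2
ee_pos: [573.6, -177.2, 230.7]
tcp_rot: [-0.001, 0.994, 0.11, -0.0]
ft_force: [0.0, 0.1, -1.3]
grip_width: 0.706
grip_force: 38.3
```

```bash
python3 d.py 573.6 -179.6 200
```

```text
t 6.2 p [ 573.6 -177.2  230.7] yaw 12.63 tilt 0.1 F [ 0.03  0.09 -1.3 ] gw 0.706 gf 38.3 | d cm [-0.05  0.24  3.07] q7 [ 0.4   0.45 -0.27  1.79  0.14  0.92 -1.28]
```

Call:
step_arm(increments=[0, 0.25, 1, 0, 1, 0, 0, 1.5, 0, 1, 0, 0, 1.5, 0, 1, 0, 0, 0, 0, 1, 0, 0, 0, 0, 1, 0, 0, 0, 0, 1])

```text
t: 6.7
ee_pos: [574.6, -181.2, 191.7]
tcp_rot: [-0.0, 0.994, 0.109, 0.0]
ft_force: [0.1, -0.6, -1.0]
grip_width: 0.71
grip_force: 38.3
```

```bash
python3 d.py 573.6 -179.6 170; python3 -c "
from h import *
snap('side','s3');snap('top','t3')
i=load('s3')['pixels'][120:220,245:365,::-1];j=load('t3')['pixels'][170:250,290:370,::-1]
r=lambda i,f:cv2.resize(i,None,fx=f,fy=f,interpolation=cv2.INTER_CUBIC)
a=r(i,4);b=r(j,4);o=np.zeros((400,800,3),'uint8');o[:400,:480]=a;o[:320,480:]=b
cv2.imwrite('pics/s3c.png',np.clip(o*1.4,0,255).astype('uint8'))"
```

```text
t 6.7 p [ 574.6 -181.2  191.7] yaw 12.53 tilt 0.03 F [ 0.07 -0.55 -1.01] gw 0.71 gf 38.3 | d cm [-0.06 -0.18  2.17] q7 [ 0.4   0.5  -0.26  1.82  0.16  0.85 -1.29]
```

View pics/s3c.png

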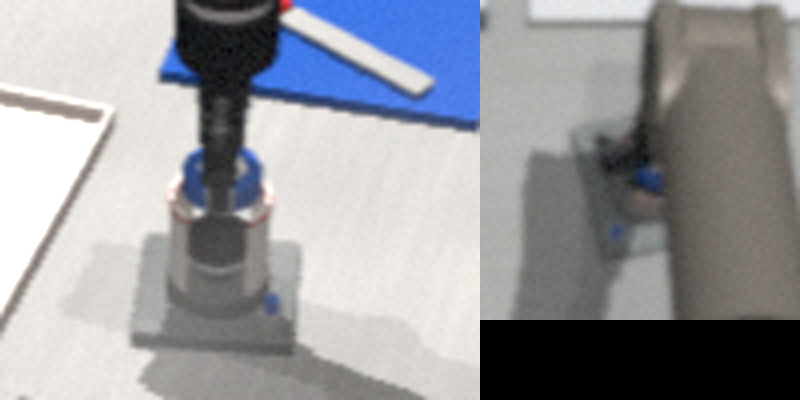

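The side view shows the puck (183–262 across) centred in the rim (168–272) with a finger lined up on the slot. I'll lower it.

Call:
step_arm(increments=[0, -0.12, 0.5, 0, 1, 0, 0, 0.5, 0, 1, 0, 0, 0.5, 0, 1, 0, 0, 0.4, 0, 1, 0, 0, 0.3, 0, 1, 0, 0, 0.2, 0, 1, 0, 0, 0, 0, 1])

```text
t: 7.38
ee_pos: [573.6, -180.7, 166.7]
tcp_rot: [-0.0, 0.994, 0.109, -0.0]
ft_force: [0.5, -0.3, -0.8]
grip_width: 0.705
grip_force: 38.3
```

```bash
python3 d.py 573.6 -179.6 160
```

```text
t 7.38 p [ 573.6 -180.7  166.7] yaw 12.47 tilt 0.06 F [ 0.53 -0.32 -0.8 ] gw 0.705 gf 38.3 | d cm [ 0.03 -0.11  0.67] q7 [ 0.39  0.53 -0.25  1.84  0.18  0.8  -1.3 ]
```

Call:
step_arm(increments=[0, 0, 0.2, 0, 1, 0, 0, 0.2, 0, 1, 0, 0, 0.2, 0, 1, 0, 0, 0.2, 0, 1, 0, 0, 0, 0, 1])

```text
t: 7.8
ee_pos: [573.7, -180.7, 159.0]
tcp_rot: [-0.0, 0.994, 0.109, -0.0]
ft_force: [-0.4, 0.2, -0.6]
grip_width: 0.71
grip_force: 38.3
```

Call:
step_arm(increments=[0, 0, 0.2, 0, 1, 0, 0, 0.2, 0, 1, 0, 0, 0.1, 0, 1, 0, 0, 0, 0, 1, 0, 0, 0, 0, 1])

```text
t: 8.22
ee_pos: [573.8, -180.8, 154.3]
tcp_rot: [-0.0, 0.994, 0.109, -0.0]
ft_force: [-1.2, -0.0, -0.5]
grip_width: 0.706
grip_force: 38.3
```

Call:
step_arm(increments=[0, 0, 0.2, 0, 1, 0, 0, 0.2, 0, 1, 0, 0, 0, 0, 1, 0, 0, 0, 0, 1])

```text
t: 8.55
ee_pos: [573.8, -180.7, 150.2]
tcp_rot: [-0.0, 0.994, 0.109, -0.0]
ft_force: [-0.1, 0.7, -0.6]
grip_width: 0.709
grip_force: 38.3
```

Call:
step_arm(increments=[0, 0, 0.2, 0, 1, 0, 0, 0.2, 0, 1, 0, 0, 0, 0, 1, 0, 0, 0, 0, 1])

```text
t: 8.88
ee_pos: [573.7, -180.7, 146.2]
tcp_rot: [-0.0, 0.994, 0.109, -0.0]
ft_force: [-0.3, -0.3, -1.0]
grip_width: 0.712
grip_force: 38.3
```

Call:
step_arm(increments=[0, 0, 0.2, 0, 1, 0, 0, 0.1, 0, 1, 0, 0, 0, 0, 1, 0, 0, 0, 0, 1])

```text
t: 9.22
ee_pos: [574.1, -180.8, 143.6]
tcp_rot: [0.0, 0.994, 0.109, 0.0]
ft_force: [-0.2, -0.4, 1.3]
grip_width: 0.704
grip_force: 38.3
```

Call:
step_arm(increments=[0, 0, 0.1, 0, 1, 0, 0, 0, 0, 1, 0, 0, 0, 0, 1])

```text
t: 9.47
ee_pos: [574.1, -180.8, 142.7]
tcp_rot: [0.0, 0.994, 0.109, 0.0]
ft_force: [-0.3, 0.0, 2.2]
grip_width: 0.713
grip_force: 38.4
```

Call:
step_arm(increments=[0, 0, 0.1, 0, 1, 0, 0, 0, 0, 1, 0, 0, 0, 0, 1])

```text
t: 9.72
ee_pos: [574.1, -180.8, 141.7]
tcp_rot: [0.0, 0.994, 0.109, 0.0]
ft_force: [-1.5, 0.5, 4.3]
grip_width: 0.714
grip_force: 38.6
```

Contact: about 5 N at TCP z 141.7, so the empty platform top is about 72–73 mm. Releasing.

Call:
step_arm(increments=[0, 0, 0, 0, 0.2, 0, 0, 0, 0, -0.4, 0, 0, 0, 0, -0.75, 0, 0, 0, 0, -0.75, 0, 0, 0, 0, -0.75, 0, 0, -0.5, 0, -0.75, 0, 0, -1, 0, -0.75, 0, 0, -2, 0, -0.75, 0, 0, -3, 0, -0.75, 0, 0, -2.5, 0, -0.75, 0, 0, 0, 0, -0.75, 0, 0, 0, 0, -0.75])

```text
t: 10.72
ee_pos: [574.9, -181.0, 234.0]
tcp_rot: [0.001, 0.994, 0.109, 0.002]
ft_force: [0.1, -1.3, -0.6]
grip_width: 0.875
grip_force: 0.0
```

```bash
python3 d.py 596.2 87.2 230
```

```text
t 10.72 p [ 574.9 -181.   234. ] yaw 12.47 tilt 0.26 F [ 0.08 -1.31 -0.6 ] gw 0.875 gf 0.0 | d cm [  7.87 -25.73   0.38] q7 [ 0.41  0.45 -0.27  1.79  0.14  0.92 -1.28]
```

Call:
step_arm(increments=[0.5, -1.7, 0, 0, -0.75, 1, -3.4, 0, 0, -0.75, 1, -3.4, 0, 0, -0.75, 1, -3.4, 0, 0, -0.75, 1, -3.4, 0, 0, -0.75, 1, -3.4, 0, 0, -0.75, 1, -3.4, 0, 0, -0.75, 1, -3.4, 0, 0, -0.75, 0.4, -0.2, 0.4, 0, -0.75, 0, 0, 0, 0, -0.75, 0, 0, 0, 0, -0.75])

```text
t: 11.63
ee_pos: [594.9, 86.7, 226.4]
tcp_rot: [0.0, 0.994, 0.109, -0.001]
ft_force: [-0.1, -0.5, 0.1]
grip_width: 0.875
grip_force: 0.0
```

```bash
python3 d.py 596.2 87.2 170; python3 - <<'E'
from m import *
snap('side','s4');snap('top','t4')
i=load('s4')['pixels'][140:220,255:345,::-1];j=load('t4')['pixels'][180:250,300:370,::-1]
r=lambda i,f:cv2.resize(i,None,fx=f,fy=f,interpolation=cv2.INTER_CUBIC)
a=r(i,5);b=r(j,5);o=np.zeros((400,800,3),'uint8');o[:400,:450]=a;o[:350,450:]=b
cv2.imwrite('pics/s4c.png',np.clip(o*1.4,0,255).astype('uint8'))
E
```

```text
t 11.63 p [594.9  86.7 226.4] yaw 12.49 tilt 0.13 F [-0.08 -0.47  0.06] gw 0.875 gf 0.0 | d cm [ 0.15 -0.02  5.64] q7 [ 0.    0.46 -0.33  1.79  0.18  0.92 -1.76]
```

View pics/s4c.png

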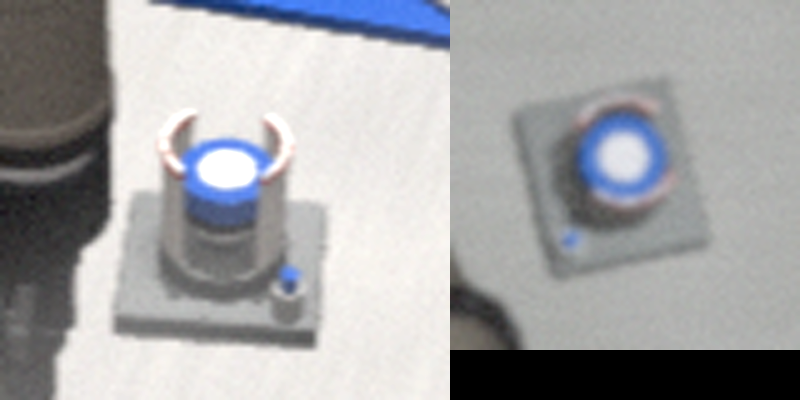

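The first puck lies flat and centred in the column. Next is the top puck of the right pile. I'll also triangulate the first puck's height.

Call:
step_arm(increments=[0.1, 0, 2, 0, -0.75, 0, 0, 3, 0, -0.75, 0, 0, 2, 0, -0.75, 0, 0, 1, 0, -0.75, 0, 0, 0.4, 0, -0.75, 0, 0, 0, 0, -0.75, 0, 0, 0, 0, -0.75])

```text
t: 12.32
ee_pos: [597.2, 87.1, 144.4]
tcp_rot: [0.0, 0.994, 0.108, 0.001]
ft_force: [-0.5, 0.9, 0.1]
grip_width: 0.876
grip_force: 0.0
```

```bash
python3 d.py 596.2 87.2 141; python3 - <<'E'
from m import *
for z in (88,90,92,94,96): print(z,spots('t4',[(310,195,350,235)],z)[0][2],spots('s4',[(285,163,318,190)],z)[0][2])
E
```

```text
t 12.32 p [597.2  87.1 144.4] yaw 12.43 tilt 0.08 F [-0.47  0.86  0.14] gw 0.876 gf 0.0 | d cm [-0.09 -0.03  0.34] q7 [-0.02  0.57 -0.3   1.84  0.23  0.77 -1.8 ]
88 [ 574.4 -181.6] [ 574.8 -185.3]
90 [ 574.  -181.4] [ 574.2 -183.1]
92 [ 573.6 -181.2] [ 573.5 -180.9]
94 [ 573.2 -180.9] [ 572.9 -178.6]
96 [ 572.7 -180.7] [ 572.3 -176.4]
```

Triangulation gives the first puck's top at about 92 mm, so a second puck puts the top at about 111 mm and two are enough.

Call:
step_arm(increments=[-0.1, 0, 0.25, 0, -0.75, 0, 0, 0, 0, -0.75, 0, 0, 0, 0, 1, 0, 0, 0, 0, 1, 0, 0, 0, 0, 1, 0, 0, 0, 0, 1, 0, 0, 0, 0, 1, 0, 0, 0, 0, 1], newtons=35)

```text
t: 12.98
ee_pos: [595.8, 87.3, 142.0]
tcp_rot: [0.0, 0.994, 0.109, 0.001]
ft_force: [-2.7, 0.1, 5.8]
grip_width: 0.712
grip_force: 37.3
```

Call:
step_arm(increments=[0, 0, -0.5, 0, 1, 0, 0, -1.5, 0, 1, 0, 0, -2.5, 0, 1, 0, 0, -2.5, 0, 1, 0, 0, -2, 0, 1, 0, 0, 0, 0, 1, 0, 0, 0, 0, 1])

```text
t: 13.57
ee_pos: [596.1, 87.4, 232.3]
tcp_rot: [-0.0, 0.994, 0.109, 0.001]
ft_force: [-0.3, 0.2, -1.0]
grip_width: 0.709
grip_force: 38.2
```

```bash
python3 d.py 573.6 -180 230
```

```text
t 13.57 p [596.1  87.4 232.3] yaw 12.47 tilt 0.16 F [-0.25  0.18 -0.98] gw 0.709 gf 38.2 | d cm [-7.97 25.63  0.22] q7 [ 0.01  0.46 -0.33  1.79  0.18  0.93 -1.76]
```

Call:
step_arm(increments=[-0.5, 1.7, 0, 0, 1, -1, 3.3, 0, 0, 1, -1, 3.3, 0, 0, 1, -1, 3.3, 0, 0, 1, -1, 3.3, 0, 0, 1, -1, 3.3, 0, 0, 1, -1, 3.3, 0, 0, 1, -1, 3, 0, 0, 1, -0.5, 1.1, 0, 0, 1, 0, 0, 0, 0, 1, 0, 0, 0, 0, 1, 0, 0, 0, 0, 1])

```text
t: 14.57
ee_pos: [572.7, -178.0, 230.2]
tcp_rot: [-0.001, 0.994, 0.11, -0.0]
ft_force: [-0.4, 0.2, -1.1]
grip_width: 0.71
grip_force: 38.3
```

```bash
python3 d.py 573.6 -180 195; python3 - <<'E'
from m import *
snap('side','s5')
i=load('s5')['pixels'][110:310,210:370,::-1]
cv2.imwrite('pics/s5c.png',np.clip(cv2.resize(i,None,fx=3,fy=3,interpolation=cv2.INTER_CUBIC)*1.4,0,255).astype('uint8'))
E
```

```text
t 14.57 p [ 572.7 -178.   230.2] yaw 12.59 tilt 0.1 F [-0.43  0.24 -1.06] gw 0.71 gf 38.3 | d cm [0.05 0.22 3.52] q7 [ 0.41  0.45 -0.27  1.8   0.15  0.92 -1.28]
```

View pics/s5c.png

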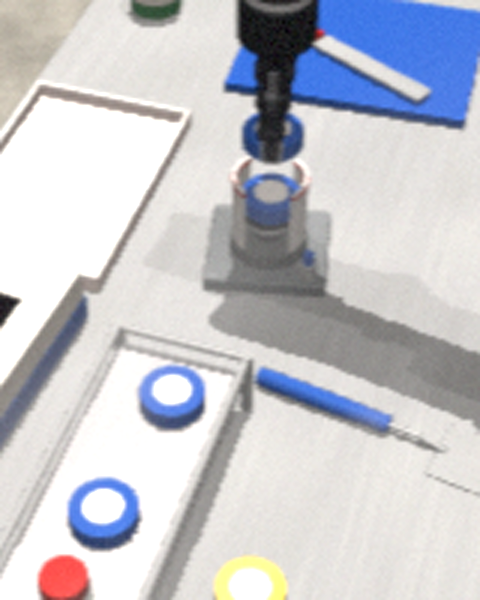

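Both spares lie flat on the rack (crop (172,395) and (103,512)), and the second puck is held above the column. Lowering it.

Call:
step_arm(increments=[0.05, 0.15, 1.5, 0, 1, 0, 0, 1.5, 0, 1, 0, 0, 0.8, 0, 1, 0, 0, 0, 0, 1, 0, 0, 0, 0, 1])

```text
t: 15.03
ee_pos: [573.6, -180.2, 192.7]
tcp_rot: [-0.0, 0.994, 0.109, -0.0]
ft_force: [0.2, 0.7, -1.0]
grip_width: 0.712
grip_force: 38.3
```

Call:
step_arm(increments=[0, 0, 0.5, 0, 1, 0, 0, 0.5, 0, 1, 0, 0, 0.5, 0, 1, 0, 0, 0.3, 0, 1, 0, 0, 0, 0, 1, 0, 0, 0, 0, 1])

```text
t: 15.53
ee_pos: [573.4, -181.4, 174.7]
tcp_rot: [-0.0, 0.994, 0.109, -0.0]
ft_force: [-0.1, -0.7, -1.3]
grip_width: 0.711
grip_force: 38.3
```

Call:
step_arm(increments=[0, -0.05, 0.2, 0, 1, 0, 0, 0.2, 0, 1, 0, 0, 0.2, 0, 1, 0, 0, 0, 0, 1, 0, 0, 0, 0, 1])

```text
t: 15.95
ee_pos: [573.3, -180.9, 168.8]
tcp_rot: [-0.0, 0.994, 0.109, -0.0]
ft_force: [0.8, -0.2, -0.6]
grip_width: 0.713
grip_force: 38.3
```

Call:
step_arm(increments=[0, 0, 0.2, 0, 1, 0, 0, 0.1, 0, 1, 0, 0, 0, 0, 1, 0, 0, 0, 0, 1])

```text
t: 16.28
ee_pos: [573.3, -180.9, 165.8]
tcp_rot: [-0.0, 0.994, 0.109, -0.0]
ft_force: [-0.9, 0.7, -1.3]
grip_width: 0.716
grip_force: 38.3
```

Call:
step_arm(increments=[0, 0, 0.15, 0, 1, 0, 0, 0, 0, 1, 0, 0, 0, 0, 1])

```text
t: 16.53
ee_pos: [573.4, -180.9, 164.4]
tcp_rot: [0.0, 0.994, 0.109, 0.0]
ft_force: [-0.2, 0.4, -0.4]
grip_width: 0.707
grip_force: 38.3
```

Call:
step_arm(increments=[0, 0, 0.15, 0, 1, 0, 0, 0, 0, 1, 0, 0, 0, 0, 1])

```text
t: 16.78
ee_pos: [573.5, -180.9, 163.1]
tcp_rot: [0.0, 0.994, 0.109, 0.0]
ft_force: [-0.8, 0.6, 1.6]
grip_width: 0.709
grip_force: 38.4
```

Call:
step_arm(increments=[0, 0, 0.15, 0, 1, 0, 0, 0, 0, 1, 0, 0, 0, 0, 1])

```text
t: 17.03
ee_pos: [573.5, -180.9, 161.7]
tcp_rot: [0.0, 0.994, 0.109, 0.0]
ft_force: [-1.8, -0.4, 4.2]
grip_width: 0.709
grip_force: 38.6
```

It is resting (about 5 N), with the top at about 111–112 mm once the spring relaxes. Releasing and retreating.

Call:
step_arm(increments=[0, 0, 0, 0, 0.2, 0, 0, 0, 0, -0.4, 0, 0, 0, 0, -0.75, 0, 0, 0, 0, -0.75, 0, 0, 0, 0, -0.75, 0, 0, -0.5, 0, -0.75, 0, 0, -1, 0, -0.75, 0, 0, -2, 0, -0.75, 0, 0, -3, 0, -0.75, 0, 0, -2.5, 0, -0.75, 0, 0, 0, 0, -0.75, 0, 0, 0, 0, -0.75])

```text
t: 18.03
ee_pos: [574.4, -181.1, 254.0]
tcp_rot: [0.001, 0.994, 0.109, 0.002]
ft_force: [0.6, -0.4, -0.7]
grip_width: 0.879
grip_force: 0.0
```

Call:
step_arm(increments=[0.5, -1.7, 0, 0, -0.75, 1, -3.4, 0, 0, -0.75, 1, -3.4, 0, 0, -0.75, 1, -3.4, 0, 0, -0.75, 1, -3.4, 0, 0, -0.75, 1, -3.4, 0, 0, -0.75, 0.5, -1.7, 0, 0, -0.75, 0, 0, 0, 0, -0.75, 0, 0, 0, 0, -0.75])

```text
t: 18.78
ee_pos: [587.4, 32.5, 250.6]
tcp_rot: [-0.0, 0.994, 0.11, -0.001]
ft_force: [-0.6, 0.1, -0.3]
grip_width: 0.877
grip_force: 0.0
```

```bash
python3 - <<'E'
from m import *
snap('side','s6');snap('top','t6')
i=load('s6')['pixels'][140:220,255:345,::-1];j=load('t6')['pixels'][180:250,300:370,::-1]
r=lambda i,f:cv2.resize(i,None,fx=f,fy=f,interpolation=cv2.INTER_CUBIC)
a=r(i,5);b=r(j,5);o=np.zeros((400,800,3),'uint8');o[:400,:450]=a;o[:350,450:]=b
cv2.imwrite('pics/s6c.png',np.clip(o*1.4,0,255).astype('uint8'))
for z in (106,108,110,112,114): print(z,spots('t6',[(310,195,350,235)],z)[0][2],spots('s6',[(285,155,318,190)],z)[0][2])
E
```

```text
106 [ 575.2 -181.2] [ 575.9 -187.5]
108 [ 574.8 -180.9] [ 575.2 -185.2]
110 [ 574.4 -180.7] [ 574.6 -183. ]
112 [ 574.  -180.5] [ 574.  -180.7]
114 [ 573.6 -180.2] [ 573.4 -178.4]
```

View pics/s6c.png

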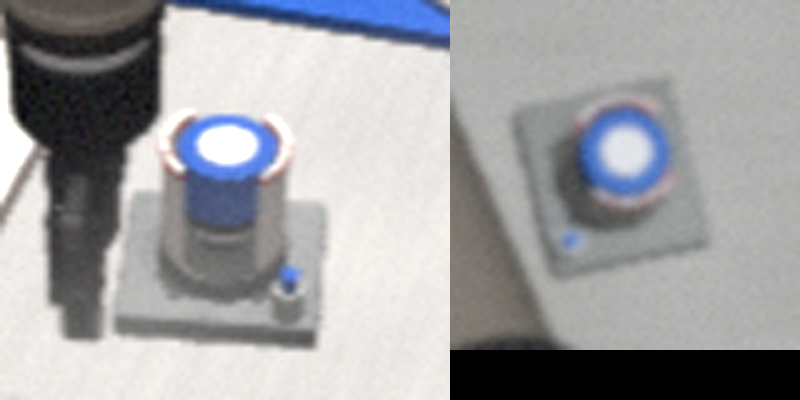

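The stack's top is at about 112 mm, at (574, −180.6) against the column's (573.4, −179.7), flat and over the red line, with the robot clear of it. Handing in.

```bash
python3 -c "
from bench import ctrl
print(ctrl.finish_job())"
```

```text
the job is handed in; nothing more can be done
None
```

I handed the job in with two pucks lying flat in the column, the top of the stack at about 112 mm (red line at 110 mm), and the two spare pucks still on the rack; the hand-in call did not report a verdict.

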